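# Dock the splint-square stand in its corner stop

### The job

Without grasping or lifting anything, push the pale-blue slotted acrylic stand along the counter with your fingertips until it sits home in the dark corner stop: its long back side flush against the long rail and its left end flush against the short rail. Push on the stand only, not on the coloured squares, which must stay standing in their grooves, and leave the kidney dish, grip exerciser, brass pulley and black cap where they are.

Things in the scene. Friction and masses are not known exactly. Their poses are not given: they have to be found in the camera images.
- stand: Pale-blue acrylic block, loose, 100 (x) x 140 (y) x 36 mm high, 0.3-0.65 kg; slides with dry friction. Origin: centre of its underside. Back side x = +50, front x = -50, left end y = +70, right end y = -70 mm. Grooves along y at x = -26, 0, 26 mm (6 wide, 68 long, 24 deep) each hold a square. Starts up to 0.3 rad askew of the stop, 70-100 mm (x) and 85-150 mm (y) from home.
- stop: Dark blue-grey L-shaped stop fixed to the counter, 24 mm high, rails 20 mm thick. Origin: inside corner at counter level, z up. Long rail's inner face: plane x = 0, from y = 20 to -280 mm, rail on the +x side (away from robot). Short rail's inner face: plane y = 0, from x = 0 to -80 mm, rail on the +y side (left). Home: stand's origin at x = -50, y = -70 mm in this frame, axes parallel.
- square_orange: Orange rigid thermoplastic square, 65 x 65 mm and 4 mm thick, 20 g, loose, standing upright in one of the three grooves of the stand (which groove varies). Origin: middle of its lower edge, 12 mm above the stand's underside; x across its thickness, y along its lower edge, z up its height. Its top edge is 77 mm above the counter.
- square_green: Green rigid thermoplastic square, 65 x 65 mm and 4 mm thick, 20 g, loose, standing upright in one of the three grooves of the stand (which groove varies). Origin: middle of its lower edge, 12 mm above the stand's underside; x across its thickness, y along its lower edge, z up its height. Its top edge is 77 mm above the counter.
- square_violet: Violet rigid thermoplastic square, 65 x 65 mm and 4 mm thick, 20 g, loose, standing upright in one of the three grooves of the stand (which groove varies). Origin: middle of its lower edge, 12 mm above the stand's underside; x across its thickness, y along its lower edge, z up its height. Its top edge is 77 mm above the counter.
- dish: Stainless kidney dish, about 175 x 80 mm and 40 mm high, loose, 180 g; a bystander. Origin: middle of the kidney's centre line, on the counter; long side along its y, hollow side towards its -x.
- exerciser: Red spring grip exerciser lying flat, a V of two red handles joined by a steel coil, about 145 mm long, 96 mm wide, 24 mm high, loose; a bystander. Origin: under the coil, on the counter; the handles run along its +x.
- pulley: Brass pulley wheel lying flat, 36 mm across, 12 mm thick, loose; a bystander. Origin: centre of its underside.
- cap: Hard black silicone fingertip cap standing on its open end, 21 mm across, 26 mm high, loose; a bystander. Origin: centre of its underside.

How it is judged:
By the outcome, as a careful person would: the job done as asked, in the order asked, and still so for the second after the job is handed in, with the robot touching nothing.
It also fails if it takes over 72 s, if anything falls off the work surface, if the arm or the gripper's body presses on something with over 40 N, if the wrist force passes 120 N, or if a joint passes its speed limit or range.

### The arm

A 6-joint arm with a two-finger parallel gripper is mounted at the origin on the work surface. World frame = base frame: x ahead of the robot, y to its left, z up, the work surface at z = 0. Lengths are in m, angles in rad, forces in N, time in s.
With the tool pointing down it reaches from about 0.4 to 0.825 m from the base axis. Payload 7 kg.
Tool frame: the origin (TCP) lies on the centre line of the jaws, within the pads' length; the fingertips stand 11 mm ahead of it and the grasp point (between the pads) lies 8 mm behind it; z points along the fingers, y is the direction in which the jaws open and shut (so a half turn about z gives the same grasp; the last joint's range is limited). The gripper opens to 88 mm and grips with 3 to 60 N. Pads are 19 mm wide; open, the fingers measure 130 mm over their backs; the gripper's body (78 mm by 193 mm) begins 47 mm behind the grasp point.
Start: joints at [1.524, 0.359, 0.012, 0, -1.224, -0.288], TCP at [0.222, 0.637, 0.238] pointing down, gripper open.
Joint ranges: [-3.07, 3.07], [-1.43, 2.12], [-1.02, 1.25], [-3.03, 1.67], [-3.05, -0], [-3.03, 3.03]. Speed limits (rad/s): [2.39, 2.39, 3.01, 3.14, 3.14, 3.14].

### API

Orientations are given as [roll, pitch, yaw] about the fixed x, y, z axes, in that order (R = Rz(yaw) Ry(pitch) Rx(roll)).
In Python, from station import * gives the robot as it stands.
- The arm moves only by the tool play_rows, never from a script. Its argument "targets" is a list of rows, each a list of 7 numbers: the turn, a rotation vector about the world's x, y, z in rad, then the shift along the world's x, y, z in m, then the opening, from 0 (shut) to 1 (fully open). A call has 1 to 12 rows; each row shifts and turns the pose as measured when the row begins; what a row does not reach is not made up. A row lasts 1/8 s, in which the tool goes at most 62.5 mm and 10.7 degrees, less where a joint would pass 70% of its speed; a pose out of reach is approached as far as the arm can. A call is refused whole if a number of a shift passes 0.0625 or a number of a turn 0.188, either way. A call with a gripper value outside its range is refused whole. The fingers move at their own pace and stop on an object; "grip_force" is the grip in N (left out, the last holds). Time passes only in rows, so rows that do not move let the fingers close. It gives the time, the measured TCP pose, the force and the opening at its end, in the units of the state.
- get_state(): the state, without advancing time (a new reading comes with each control period).
- grab_frame(name): name is "scene" or "top" or "wrist"; returns (picture, depth): 384x512x3 uint8, blue, green, red; 384x512 float32, m along the optical axis (not along the pixel's ray), 0 where there is no reading.
- camera_params(name): a dict with "camera_matrix" (3x3 intrinsics, pixels), "dist" ([k1, k2, p1, p2, k3] as OpenCV has them; the pictures are not rectified), "extrinsics" (4x4, takes a point from world to camera coordinates); the wrist camera has in their place "hand_eye" (4x4, takes a point from camera to tool coordinates, whose origin is the TCP and whose axes are the flange's). Camera axes: x right, y up, looking along -z (the intrinsics and any distortion apply to the point x, -y, -z); pixel columns grow to the right and rows downward; lengths in m; the calibration is good to about 2 mm. A picture is of the moment at which its call begins: read the wrist's pose just before it. camera_params takes no time and is no camera call.
- job_done(): hands the job in, once; it reports no verdict.
The state is a dict: "t": time; "q": joint angles; "qd": joint speeds; "joint_efforts": joint torques, N m; "eef_pos": TCP position; "ee_rot": TCP orientation; "force": force on the tool from outside, world axes, zero at the start; "moment": the same for the moment, N m; "width": finger opening in m.
Only numpy, scipy, OpenCV 4.12 (cv2) and the standard library are available. Lean on these libraries where they do the work, as an engineer would, in place of code of your own. Each camera call takes 0.05 s, during which the arm holds its last target.

## Working session

There is one attempt and no reset: what is moved stays moved. The work goes in short steps, Python scripts to look and compute and a tool call to move; the robot and the scene stay as the last step left them, time stands still between calls to the robot, and variables do not carry over. Pictures are saved under pics/ and viewed, and the job is handed in when it is done.

Besides the shell and the picture viewer there is one more tool, called as name([rows], argument=value, ...), one row to a line, values as JSON. play_rows: Moves the arm, as the interface text tells. Its arguments: {"type":"object","properties":{"targets":{"type":"array","items":{"type":"array","items":{"type":"number"}}},"grip_force":{"type":"number"}},"required":["targets"]}

```bash
mkdir -p pics; ls; python3 - <<'E'
from station import *
import cv2
s=get_state();print(s)
for n in ["scene","top","wrist"]:
    p,d=grab_frame(n);cv2.imwrite(f"pics/{n}0.png",p)
    import numpy as np
    np.savez(f"pics/{n}0.npz",p=p,d=d)
    print(n,camera_params(n))
E
```

```text
pics
{'t': 0.0, 'q': array([ 1.52409731e+00,  3.59377030e-01,  1.10657498e-02, -3.92079485e-04,
       -1.22406506e+00, -2.88106371e-01]), 'qd': array([ 1.23202293e-03,  2.36096325e-04, -4.46990185e-04,  2.13050129e-04,
       -1.09124961e-03,  1.53058397e-07]), 'joint_efforts': array([ 8.00305043e-04, -5.82725143e+01,  2.93046194e+01,  6.99711487e+00,
        7.08613690e-03, -1.62446686e-04]), 'eef_pos': array([0.2216465 , 0.63708045, 0.23662447]), 'ee_rot': array([ 3.13997302e+00, -9.56015654e-05, -3.34938842e-01]), 'force': array([0.05809392, 0.5967875 , 0.26229389]), 'moment': array([-0.01320892, -0.04329332,  0.01273158]), 'width': 0.08776483989548092}
scene {'camera_matrix': array([[403.23515431,   0.        , 262.24996986],
       [  0.        , 403.23515431, 191.80930405],
       [  0.        ,   0.        ,   1.        ]]), 'dist': array([0.0478557, 0.       , 0.       , 0.       , 0.       ]), 'extrinsics': array([[ 0.31482337,  0.94908578,  0.01106492, -0.1367673 ],
       [-0.69332414,  0.22199125,  0.68558116,  0.35307525],
       [ 0.64821901, -0.22350855,  0.72791211, 
[... 606 characters left out ...]
      [ 0.00000000e+00,  0.00000000e+00,  0.00000000e+00,
         1.00000000e+00]])}
wrist {'camera_matrix': array([[338.91540409,   0.        , 250.71175036],
       [  0.        , 338.91540409, 190.07089843],
       [  0.        ,   0.        ,   1.        ]]), 'dist': array([-0.00881681,  0.        ,  0.        ,  0.        ,  0.        ]), 'hand_eye': array([[ 4.23187571e-04,  9.52317800e-01,  3.05107570e-01,
         8.19236157e-02],
       [ 9.99999687e-01, -6.06880873e-04,  5.07217893e-04,
         4.36491265e-04],
       [ 6.68196576e-04,  3.05107260e-01, -9.52317759e-01,
        -1.46950379e-01],
       [ 0.00000000e+00,  0.00000000e+00,  0.00000000e+00,
         1.00000000e+00]])}
```

View pics/scene0.png

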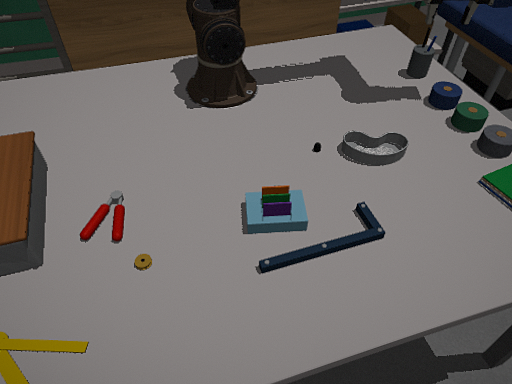

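View pics/top0.png

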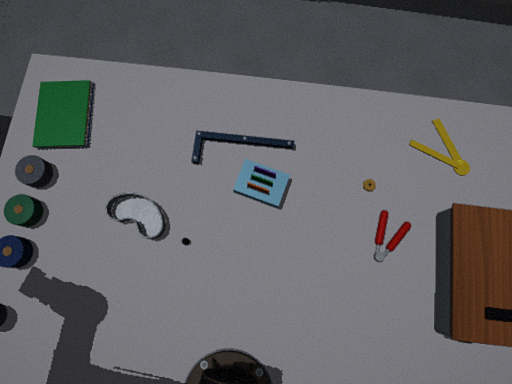

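View pics/wrist0.png

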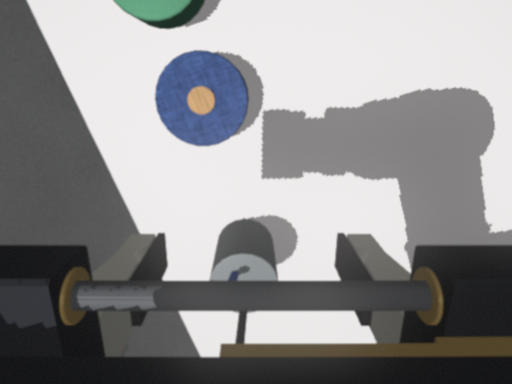

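The scene camera shows the stand at about (276,212) with the squares in order orange, green, violet from the robot side outwards, and the stop corner at about (382,235). In the top view the stand is at (263,184), the stop corner at (200,135), the cap at (186,241), the dish at (138,215) and the pulley at (369,185). The wrist camera doesn't see the work area yet.

```bash
cat > h.py <<'E'
import numpy as np, cv2
from station import *
def cast(name,px,z,state=None):
    c=camera_params(name);K=c["camera_matrix"];D=c["dist"]
    u=cv2.undistortPoints(np.float64(px).reshape(-1,1,2),K,D).reshape(-1,2)
    d=np.c_[u[:,0],-u[:,1],-np.ones(len(u))]
    if "extrinsics" in c:
        E=c["extrinsics"];R=E[:3,:3].T;o=-R@E[:3,3]
    else:
        from scipy.spatial.transform import Rotation as Ro
        T=Ro.from_euler("xyz",state["ee_rot"]).as_matrix()
        H=c["hand_eye"];R=T@H[:3,:3];o=T@H[:3,3]+state["eef_pos"]
    d=d@R.T
    return o+d*((z-o[2])/d[:,2])[:,None]
def masks(p):
    h=cv2.cvtColor(p,cv2.COLOR_BGR2HSV);H,S,V=[h[...,i].astype(int) for i in range(3)]
    return H,S,V
def big(m):
    n,l,s,c=cv2.connectedComponentsWithStats(m.astype(np.uint8))
    i=1+np.argmax(s[1:,4]);return l==i
def outline(m):
    c,_=cv2.findContours(m.astype(np.uint8),cv2.RETR_EXTERNAL,cv2.CHAIN_APPROX_NONE)
    return max(c,key=len).reshape(-1,2)
E
python3 - <<'E'
from h import *
for n in ["top","scene"]:
    p=np.load(f"pics/{n}0.npz")["p"];H,S,V=masks(p)
    for px in ([(245,170),(285,190),(262,206),(245,139),(199,150)] if n=="top" else [(255,215),(290,222),(320,247),(370,222)]):
        print(n,px,H[px[1],px[0]],S[px[1],px[0]],V[px[1],px[0]])
    roi=p[100:260,80:400] if n=="top" else p[130:290,220:430]
    cv2.imwrite(f"pics/{n}_z.png",cv2.resize(roi,None,fx=2.5 if n=="top" else 3.5,fy=2.5 if n=="top" else 3.5,interpolation=cv2.INTER_CUBIC))
E
```

```text
top (245, 170) 100 110 156
top (285, 190) 130 14 53
top (262, 206) 135 8 129
top (245, 139) 108 34 89
top (199, 150) 111 132 31
scene (255, 215) 98 95 147
scene (290, 222) 99 99 90
scene (320, 247) 106 140 53
scene (370, 222) 104 146 54
```

View pics/top_z.png

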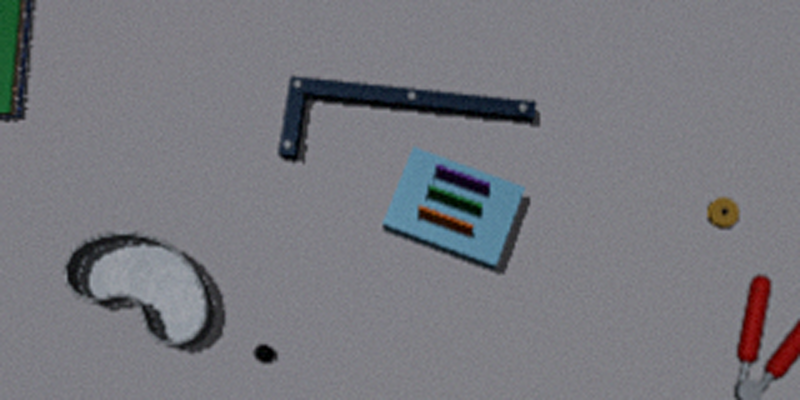

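View pics/scene_z.png

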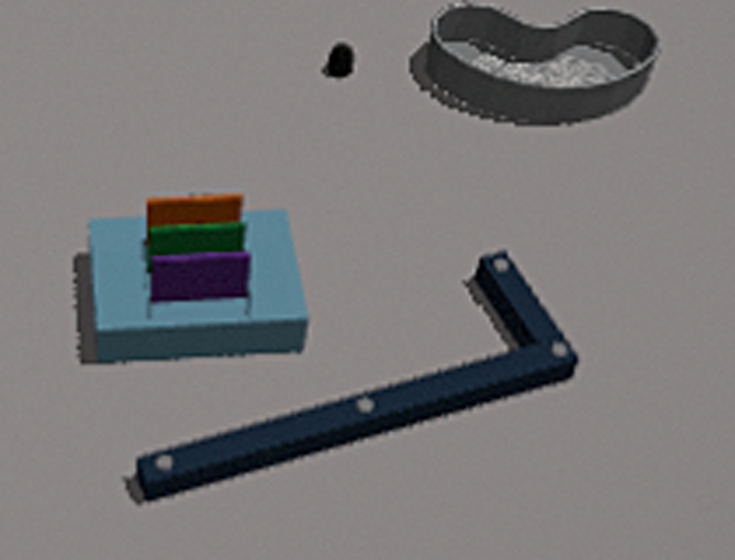

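```bash
python3 - <<'E'
from h import *
for n in ["top","scene"]:
    c=camera_params(n)["extrinsics"];print(n,"cam",(-c[:3,:3].T@c[:3,3]).round(3))
    p=np.load(f"pics/{n}0.npz")["p"];H,S,V=masks(p)
    # stand top
    vt=115
    m=big((H>90)&(H<108)&(S>60)&(V>(vt if n=="top" else 115)))
    m=cv2.morphologyEx(m.astype(np.uint8),cv2.MORPH_CLOSE,np.ones((3,3)))
    o=outline(m);w=cast(n,o,0.036)[:,:2]
    r=cv2.minAreaRect((w*1000).astype(np.float32));print(n,"stand",r,o.min(0),o.max(0))
    print(cv2.boxPoints(r).round(1).tolist())
    box=np.zeros(H.shape,bool)
    if n=="top": box[125:165,185:300]=1
    else: box[195:280,250:390]=1
    m2=big(box&(H>98)&(H<120)&(S>90)&(V<90)); 
    o=outline(m2);w=cast(n,o,0.024)[:,:2]*1000
    print("stop ext",w.min(0),w.max(0))
    # screws
    f=cv2.morphologyEx(m2.astype(np.uint8),cv2.MORPH_CLOSE,np.ones((7,7)))
    sc=(f>0)&(S<70)&(V>90)
    k,l,st,ce=cv2.connectedComponentsWithStats(sc.astype(np.uint8))
    for i in range(1,k):
        if st[i,4]>=3: print("screw",ce[i].round(1),st[i,4],cast(n,ce[i],0.024)[0].round(4))
    for nm,hh in dict(orange=(3,18),green=(45,85),violet=(125,160)).items():
        b2=np.zeros(H.shape,bool)
        b2[160:210,230:295]=n=="top"
        if n!="top": b2[180:235,240:310]=1
        mm=b2&(H>=hh[0])&(H<=hh[1])&(S>100)
        y,x=np.nonzero(mm);print(nm,len(x),cast(n,[[x.mean(),y.mean()]],0.055)[0].round(3))
    cap=np.zeros(H.shape,bool)
    cap[235:247,178:195]=n=="top"
    if n!="top":cap[140:155,308:325]=1
    y,x=np.nonzero(cap&(V<35));print("cap",cast(n,[[x.mean(),y.mean()]],0.015)[0].round(3))
E
```

```text
top cam [ 0.31  -0.03   1.044]
top stand ((589.60400390625, -19.828880310058594), (139.70590209960938, 100.04954528808594), 76.34357452392578) [233 159] [289 205]
[[524.5, -75.9000015258789], [621.7000122070312, -99.5], [654.7000122070312, 36.20000076293945], [557.5, 59.900001525878906]]
stop ext [ 626.36701332 -101.55951046] [732.43176171 194.56749282]
screw [198.8 133.2] 4 [0.7208 0.1867 0.024 ]
screw [244.  137.7] 7 [0.7233 0.0483 0.024 ]
screw [288.5 142.5] 4 [ 0.7246 -0.087   0.024 ]
screw [194.3 157. ] 7 [0.644  0.1878 0.024 ]
orange 88 [ 0.565 -0.013  0.055]
green 105 [ 0.59  -0.02   0.055]
violet 92 [ 0.616 -0.026  0.055]
cap [0.394 0.174 0.015]
scene cam [ 1.178 -0.255  0.759]
scene stand ((587.336181640625, -18.423439025878906), (139.5633087158203, 99.2011489868164), 76.11763000488281) [246 190] [307 223]
[[522.4000244140625, -74.30000305175781], [618.7000122070312, -98.0999984741211], [652.2000122070312, 37.400001525878906], [555.9000244140625, 61.20000076293945]]
stop ext [ 631.86231694 -104.26210051] [744.27359148 197.19232937]
screw [362.7 205.1] 9 [0.64   0.1886 0.024 ]
screw [379.1 229.2] 10 [0.7177 0.1892 0.024 ]
screw [324. 245.] 11 [0.7198 0.0499 0.024 ]
screw [266.7 261.5] 14 [ 0.7217 -0.0855  0.024 ]
orange 208 [ 0.552 -0.008  0.055]
green 225 [ 0.579 -0.016  0.055]
violet 361 [ 0.611 -0.025  0.055]
cap [0.398 0.174 0.015]
```

Both views agree to about 2 mm:
- **Stand:** about (0.589, -0.019), yaw about -0.24.
- **Stop:** yaw about +0.014, inner corner about (0.709, 0.178).

I'll move to a spot above the front of the stand and take a wrist picture there.

play_rows([
  [0,0,0.01,0.028,-0.06,0,0.7],
  [0,0,0.01,0.028,-0.06,0,0.7],
  [0,0,0.01,0.028,-0.06,0,0.7],
  [0,0,0.01,0.028,-0.06,0,0.7],
  [0,0,0.01,0.028,-0.06,0,0.7],
  [0,0,0.01,0.028,-0.06,0,0.7],
  [0,0,0.01,0.028,-0.06,0,0.7],
  [0,0,0.01,0.028,-0.06,0,0.7],
  [0,0,0.01,0.028,-0.06,0,0.7],
  [0,0,0.01,0.02,-0.05,0,0.7],
  [0,0,0,0,0,0,0.7],
])

```text
t: 1.52
eef_pos: [0.4778, 0.0692, 0.2341]
ee_rot: [3.138, -0.002, -0.229]
force: [-0.2, 0.5, 0.2]
width: 0.0614
```

```bash
cat > look.py <<'E'
import sys
from h import *
s=get_state();p,d=grab_frame("wrist");k=sys.argv[1]
cv2.imwrite(f"pics/w{k}.png",p);import pickle;pickle.dump((s,p,d),open(f"pics/w{k}.pkl","wb"))
print(s["t"],s["eef_pos"].round(4),s["ee_rot"].round(4),s["q"].round(3),s["force"].round(1),s["width"])
E
python3 look.py 1
```

```text
1.525 [0.4778 0.0692 0.2341] [ 3.1379e+00 -1.8000e-03 -2.2920e-01] [ 0.556  0.04  -0.405  0.004 -1.127  0.784] [-0.2  0.5  0.2] 0.06135632981473931
```

View pics/w1.png

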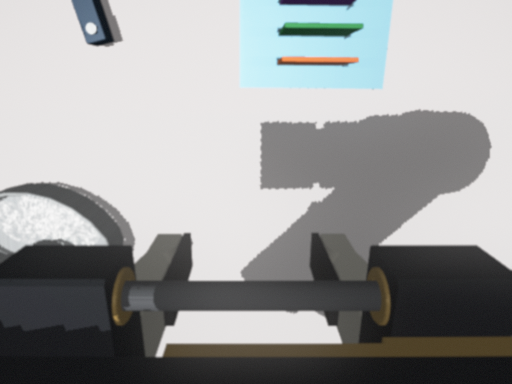

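```bash
python3 - <<'E'
from h import *
import pickle
s,p,d=pickle.load(open("pics/w1.pkl","rb"))
print(cast("wrist",[(240,87),(383,88),(245,0)],0.036,s).round(4))
print(cast("wrist",[(91,28)],0.024,s).round(4))
E
```

```text
[[ 0.5552  0.0611  0.036 ]
 [ 0.5227 -0.075   0.036 ]
 [ 0.6279  0.0388  0.036 ]]
[[0.6407 0.1882 0.024 ]]
```

play_rows([
  [0,0,-0.005,0.008,-0.026,0,0.7],
  [0,0,0,0.008,-0.026,0,0.7],
  [0,0,0,0.008,-0.026,0,0.7],
  [0,0,0,0,0,-0.04,0.7],
  [0,0,0,0,0,-0.04,0.7],
  [0,0,0,0,0,-0.04,0.7],
  [0,0,0,0,0,-0.04,0.7],
  [0,0,0,0,0,-0.02,0.7],
  [0,0,0,0,0,-0.01,0.7],
  [0,0,0,0,0,0,0.7],
])

```text
t: 2.82
eef_pos: [0.5016, 0.0019, 0.04]
ee_rot: [3.141, -0.005, -0.22]
force: [-0.2, -0.3, 0.9]
width: 0.061
```

```bash
python3 look.py 2
```

```text
2.825 [0.5016 0.0019 0.04  ] [ 3.1414 -0.0051 -0.2202] [ 0.399  0.3   -0.614  0.005 -0.653  0.948] [-0.2 -0.3  0.9] 0.06102900951436835
```

View pics/w2.png

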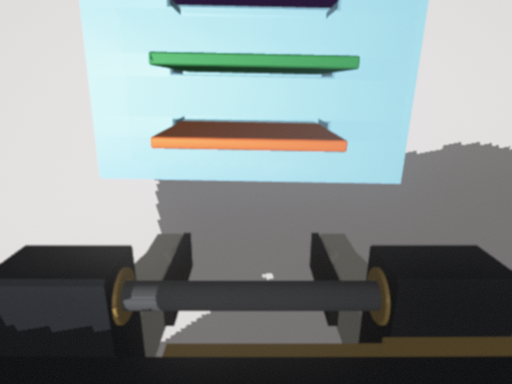

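The stand's front edge (row 183) is parallel to the jaws and centred on them. I'll lower a little more, shift slightly right and approach.

play_rows([
  [0,0,-0.008,-0.002,-0.006,-0.005,0.7],
  [0,0,-0.008,-0.001,-0.006,-0.005,0.7],
  [0,0,0,0.006,-0.002,-0.001,0.7],
  [0,0,0,0.006,-0.002,0,0.7],
  [0,0,0,0.006,-0.002,0,0.7],
  [0,0,0,0.004,-0.001,0,0.7],
  [0,0,0,0.004,-0.001,0,0.7],
  [0,0,0,0.004,-0.001,0,0.7],
  [0,0,0,0,0,0,0.7],
])

```text
t: 4.0
eef_pos: [0.5292, -0.0204, 0.0308]
ee_rot: [-3.141, -0.004, -0.238]
force: [0.5, -0.4, 0.9]
width: 0.0614
```

```bash
python3 look.py 3
```

```text
4.0 [ 0.5292 -0.0204  0.0308] [-3.1408 -0.0039 -0.2381] [ 0.333  0.352 -0.559  0.002 -0.657  0.998] [ 0.5 -0.4  0.9] 0.061407710151441044
```

View pics/w3.png

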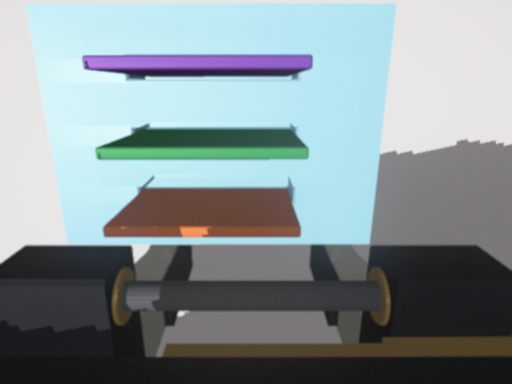

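play_rows([
  [0,0,0.02,0.005,0,0,0.7],
  [0,0,0.025,0.005,0,0,0.7],
  [0,0,0.025,0.005,0,0,0.7],
  [0,0,0.025,0.005,0,0,0.7],
  [0,0,0.025,0.005,0,0,0.7],
  [0,0,0.025,0.005,0,0,0.7],
  [0,0,0.025,0.005,0,0,0.7],
  [0,0,0.025,0.005,0,0,0.7],
  [0,0,0,0,0,0,0.7],
])

```text
t: 5.18
eef_pos: [0.5492, -0.0278, 0.0267]
ee_rot: [3.128, 0.034, -0.042]
force: [-0.9, -0.6, 0.3]
width: 0.0613
```

```bash
python3 look.py 4; python3 - <<'E'
from h import *
p,d=grab_frame("top");cv2.imwrite("pics/top4.png",cv2.resize(p[100:260,80:400],None,fx=2.5,fy=2.5,interpolation=cv2.INTER_CUBIC))
p,d=grab_frame("scene");cv2.imwrite("pics/scene4.png",cv2.resize(p[130:290,220:430],None,fx=3,fy=3,interpolation=cv2.INTER_CUBIC))
E
```

```text
5.175 [ 0.5492 -0.0278  0.0267] [ 3.1279  0.034  -0.0424] [ 0.306  0.402 -0.484  0.002 -0.721  1.221] [-0.9 -0.6  0.3] 0.06133939970382644
```

View pics/w4.png

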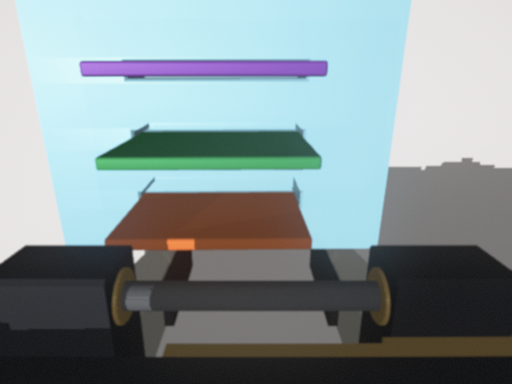

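View pics/scene4.png

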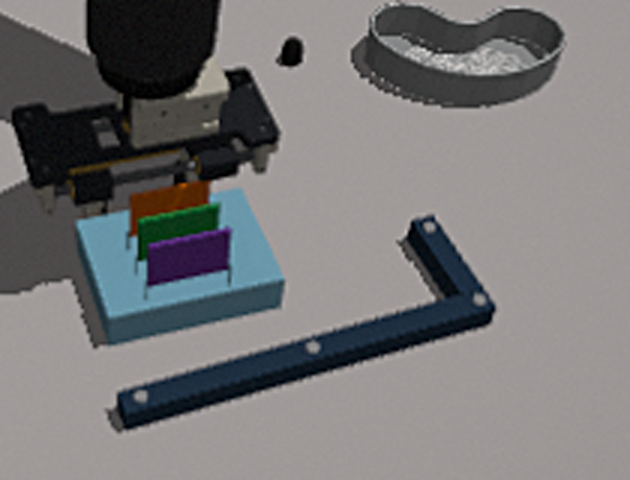

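View pics/top4.png

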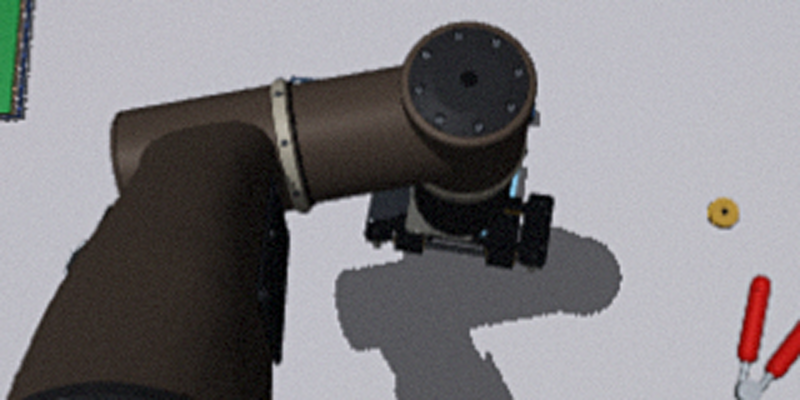

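The stand turns along with the fingers, and all three squares are still standing. The tool sank 4 mm and pitched slightly, so I'll correct that and keep pushing.

play_rows([
  [0.005,-0.015,0.015,0.004,0.001,0.003,0.7],
  [0.005,-0.015,0.015,0.006,0.001,0.003,0.7],
  [0.005,-0.015,0.015,0.006,0.001,0.002,0.7],
  [0,-0.005,0.01,0.006,0.001,0.001,0.7],
  [0,-0.004,0.01,0.006,0.001,0.001,0.7],
  [0,-0.004,0.01,0.006,0.001,0.001,0.7],
  [0,0,0,0,0,0,0.7],
])

```text
t: 6.2
eef_pos: [0.584, -0.0216, 0.0376]
ee_rot: [-3.139, -0.025, 0.037]
force: [-1.5, -0.2, -0.4]
width: 0.0613
```

```bash
python3 look.py 5; python3 - <<'E'
from h import *
p,d=grab_frame("scene");cv2.imwrite("pics/scene5.png",cv2.resize(p[130:290,220:430],None,fx=3.5,fy=3.5,interpolation=cv2.INTER_CUBIC))
E
```

```text
6.2 [ 0.584  -0.0216  0.0376] [-3.1392 -0.0249  0.0372] [ 0.3    0.403 -0.448  0.006 -0.695  1.303] [-1.5 -0.2 -0.4] 0.0612557629599335
```

View pics/w5.png

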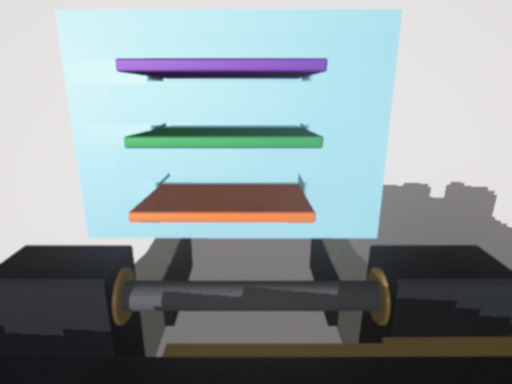

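View pics/scene5.png

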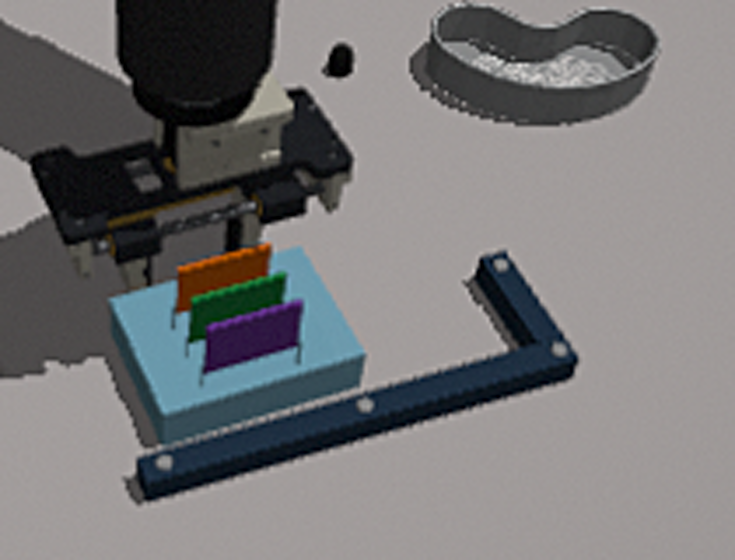

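play_rows([
  [0,0.012,-0.01,0.003,0,-0.003,0.7],
  [0,0.008,-0.008,0.004,0,-0.002,0.7],
  [0,0.004,-0.004,0.004,0,-0.001,0.7],
  [0,0,0,0.004,0,0,0.7],
  [0,0,0,0.003,0,0,0.7],
  [0,0,0,0,0,0,0.7],
])

```text
t: 7.05
eef_pos: [0.5941, -0.0222, 0.0322]
ee_rot: [-3.14, 0.015, 0.013]
force: [-0.8, -0.5, -0.2]
width: 0.0615
```

```bash
cat > meas.py <<'E'
# stand & stop from scene view
from h import *
import sys
k=sys.argv[1]
p,d=grab_frame("scene");cv2.imwrite(f"pics/scene{k}.png",cv2.resize(p[130:290,220:430],None,fx=3.5,fy=3.5,interpolation=cv2.INTER_CUBIC))
np.save(f"pics/scene{k}.npy",p)
H,S,V=masks(p)
m=big((H>90)&(H<108)&(S>60)&(V>110))
m=cv2.morphologyEx(m.astype(np.uint8),cv2.MORPH_CLOSE,np.ones((3,3)))
w=cast("scene",outline(m),0.036)[:,:2]*1000
r=cv2.minAreaRect(w.astype(np.float32));b=cv2.boxPoints(r)
print("stand",r);print(b.round(1).tolist())
o=np.array([709-2.,178+1]);a=0.014
R=np.array([[np.cos(a),-np.sin(a)],[np.sin(a),np.cos(a)]])
print("in stop frame",((np.array(r[0])-o)@R).round(1),((b-o)@R).round(1).tolist())
E
python3 meas.py 6; python3 look.py 6
```

```text
stand ((654.62939453125, -11.379570007324219), (101.47898864746094, 140.72474670410156), 0.6300713419914246)
[[603.0999755859375, 58.400001525878906], [604.7000122070312, -82.30000305175781], [706.0999755859375, -81.19999694824219], [704.5999755859375, 59.5]]
in stop frame [ -55.  -189.6] [[-105.6, -119.1], [-106.0, -259.8], [-4.5, -260.1], [-4.1, -119.4]]
7.1 [ 0.5941 -0.0222  0.0322] [-3.1398  0.0144  0.0134] [ 0.287  0.442 -0.39  -0.008 -0.753  1.303] [-2.2 -0.3 -0. ] 0.0610521375391713
```

View pics/scene6.png

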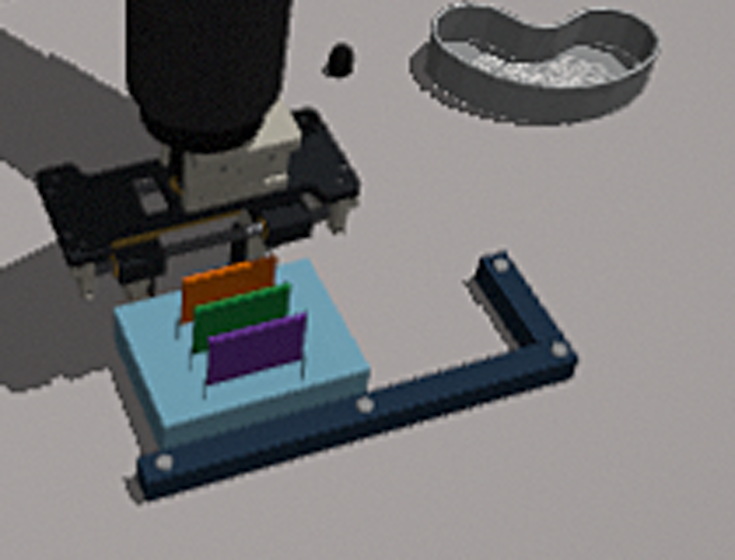

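The stand is now parallel to the long rail, with a gap of about 5 mm. I'll press it in gently.

play_rows([
  [0,-0.004,0,0.002,0,0,0.7],
  [0,-0.004,0,0.003,0,0,0.7],
  [0,-0.002,0,0.003,0,0,0.7],
  [0,0,0,0.003,0,0,0.7],
])

```text
t: 7.65
eef_pos: [0.5994, -0.0227, 0.0321]
ee_rot: [-3.141, 0.014, 0.013]
force: [-8.7, 1.0, 7.3]
width: 0.0612
```

```bash
python3 meas.py 7; python3 look.py 7
```

```text
stand ((659.4451293945312, -11.945999145507812), (102.02957153320312, 140.69219970703125), 0.738530158996582)
[[607.5, 57.70000076293945], [609.2999877929688, -82.9000015258789], [711.4000244140625, -81.5999984741211], [709.5, 59.099998474121094]]
in stop frame [ -50.2 -190.3] [[-101.2, -119.9], [-101.3, -260.6], [0.7, -260.7], [0.9, -120.0]]
7.7 [ 0.5998 -0.0228  0.0321] [-3.1408  0.014   0.0126] [ 0.284  0.449 -0.378 -0.007 -0.758  1.304] [-6.1  0.3  4. ] 0.0611764600888638
```

Contact with the long rail shows as about 9 N. I'll back off, lift, and go round to the right end.

play_rows([
  [0,-0.004,0,-0.01,0,0,0.7],
  [0,-0.004,0,-0.015,0,0,0.7],
  [0,0,0,-0.015,0,0,0.7],
  [0,0,0,-0.01,0,0.03,0.5],
  [0,0,0,0,0,0.045,0.35],
  [0,0,0,0,0,0.045,0.35],
  [0,0,-0.15,0,-0.03,0,0.35],
  [0,0,-0.15,0,-0.04,0,0.35],
  [0,0,-0.15,0,-0.04,0,0.35],
  [0,0,-0.15,0.02,-0.01,0,0.35],
  [0,0,-0.15,0.03,0,0,0.35],
  [0,0,-0.15,0.03,0,0,0.35],
])

```text
t: 9.25
eef_pos: [0.6296, -0.1449, 0.1608]
ee_rot: [-3.132, -0.012, -0.913]
force: [0.1, 0.3, 0.6]
width: 0.0308
```

play_rows([
  [0,0,-0.15,0.02,0,0,0.35],
  [0,0,-0.15,0,0,0,0.35],
  [0,0,-0.15,0,0,0,0.35],
  [0,0,-0.1,0,0,0,0.35],
  [0,0,0,0,0,0,0.35],
  [0,0,0,0,0,0,0.35],
])

```text
t: 10.0
eef_pos: [0.6517, -0.1441, 0.1605]
ee_rot: [-3.128, -0.013, -1.48]
force: [-0.2, 0.2, 0.1]
width: 0.0307
```

```bash
python3 meas.py 8; python3 look.py 8
```

```text
stand ((660.104736328125, -12.010009765625), (100.9594497680664, 140.75595092773438), 0.6074900031089783)
[[608.9000244140625, 57.79999923706055], [610.4000244140625, -82.9000015258789], [711.2999877929688, -81.80000305175781], [709.7999877929688, 58.900001525878906]]
in stop frame [ -49.6 -190.3] [[-99.8, -119.8], [-100.3, -260.5], [0.7, -260.9], [1.2, -120.1]]
10.05 [ 0.6517 -0.1441  0.1605] [-3.1281 -0.0134 -1.4804] [ 8.100e-02  3.900e-01 -1.290e-01  1.500e-02 -1.037e+00  1.000e-03] [-0.3 -0.3  0.8] 0.03027900792406549
```

View pics/scene8.png

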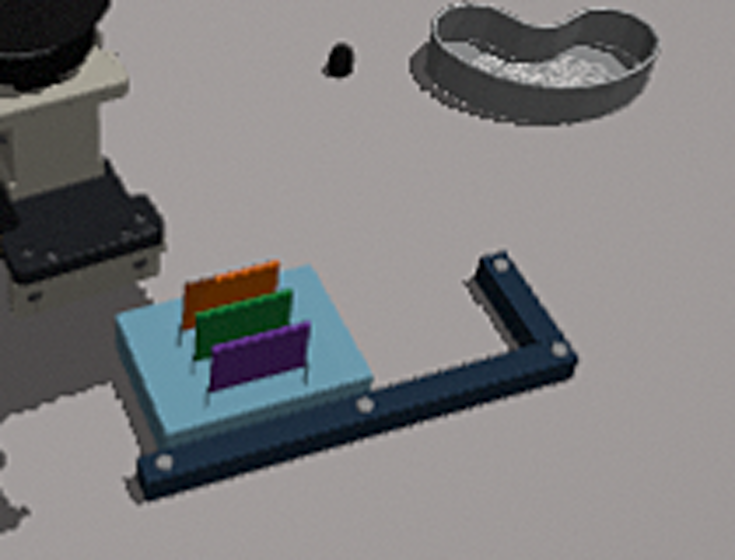

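View pics/w8.png

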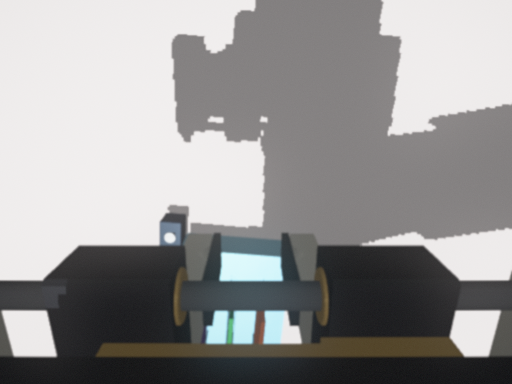

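play_rows([
  [0.006,0.007,-0.04,0.002,0,-0.03,0.35],
  [0.006,0.007,-0.03,0.002,0,-0.04,0.35],
  [0,0,-0.007,0,0,-0.03,0.35],
  [0,0,0,0,0,-0.02,0.35],
  [0,0,0,0,0.005,-0.007,0.35],
  [0,0,0,0,0.01,0,0.35],
  [0,0,0,0,0.01,0,0.35],
  [0,0,0,0,0.005,0,0.35],
  [0,0,0,0,0,0,0.35],
])

```text
t: 11.22
eef_pos: [0.6586, -0.1113, 0.0348]
ee_rot: [-3.133, -0.001, -1.552]
force: [0.3, -1.0, -0.5]
width: 0.0305
```

```bash
python3 meas.py 9; python3 look.py 9
```

```text
stand ((660.7172241210938, -1.8696060180664062), (100.81062316894531, 121.36482238769531), 1.293656349182129)
[[609.0, 57.70000076293945], [611.7000122070312, -63.70000076293945], [712.5, -61.400001525878906], [709.7000122070312, 59.900001525878906]]
in stop frame [ -48.8 -180.2] [[-99.7, -120.0], [-98.7, -241.3], [2.1, -240.5], [1.1, -119.1]]
11.275 [ 0.6587 -0.1115  0.0349] [-3.1328e+00 -8.0000e-04 -1.5526e+00] [ 0.124  0.522 -0.237  0.002 -0.804 -0.108] [-0.2  0.6 -0.7] 0.031113622114749884
```

View pics/scene9.png

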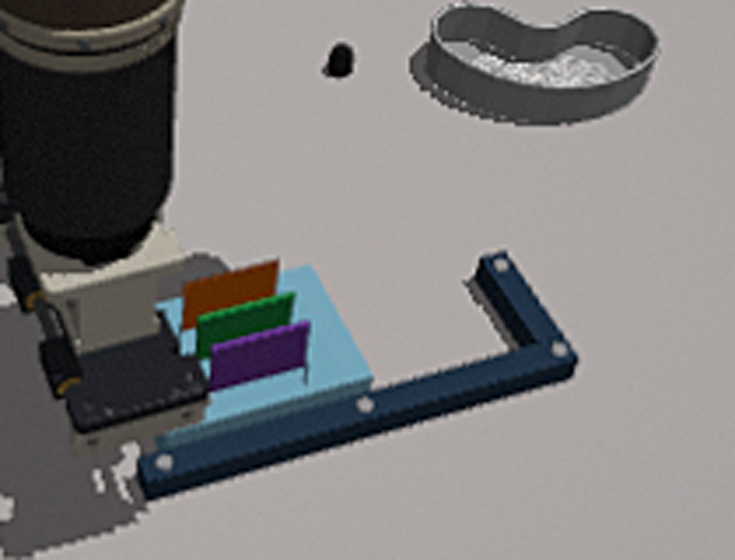

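play_rows([
  [-0.004,0,0,0,0.006,-0.002,0.35],
  [-0.004,0,0,0,0.006,-0.001,0.35],
  [0,0,0,0,0.006,0,0.35],
  [0,0,0,0,0.006,0,0.35],
  [0,0,0,0,0.006,0,0.35],
  [0,0,0,0,0.006,0,0.35],
  [0,0,0,0,0.006,0,0.35],
  [0,0,0,0,0.006,0,0.35],
  [0,0,0,0,0,0,0.35],
])

```text
t: 12.45
eef_pos: [0.6579, -0.0624, 0.0315]
ee_rot: [-3.134, -0.011, -1.554]
force: [0.3, -1.5, 0.7]
width: 0.0309
```

```bash
python3 meas.py 10; python3 look.py 10
```

```text
stand ((659.3577880859375, 42.9319953918457), (100.75694274902344, 91.53524780273438), 0.9347589015960693)
[[608.2000122070312, 87.9000015258789], [609.7000122070312, -3.700000047683716], [710.5, -2.0], [709.0, 89.5]]
in stop frame [ -49.5 -135.4] [[-100.0, -89.7], [-99.8, -181.3], [0.9, -181.0], [0.7, -89.5]]
12.5 [ 0.658  -0.0625  0.0315] [-3.1343 -0.0106 -1.5542] [ 0.207  0.517 -0.263  0.017 -0.787 -0.202] [0.4 0.7 0.5] 0.030786808901121343
```

View pics/scene10.png

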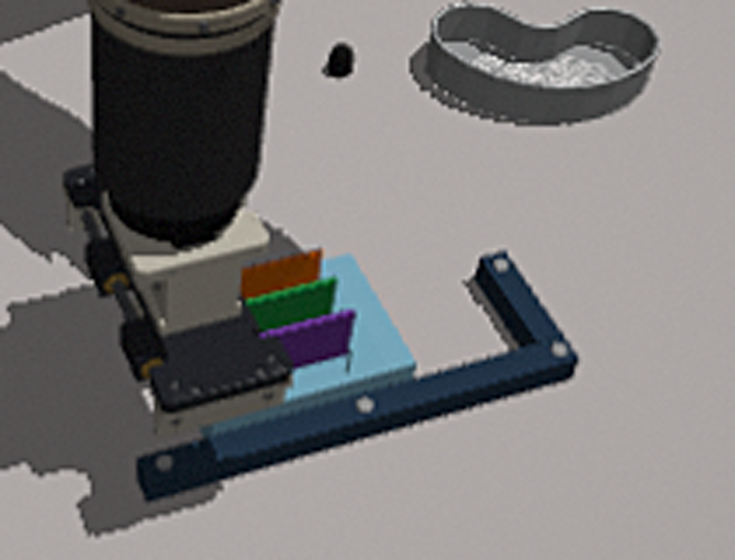

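play_rows([
  [0.004,0.003,0,0,0.006,0,0.35],
  [0.004,0.003,0,0,0.006,0,0.35],
  [0,0,0,0,0.006,0,0.35],
  [0,0,0,0,0.006,0,0.35],
  [0,0,0,0,0.006,0,0.35],
  [0,0,0,0,0.006,0,0.35],
  [0,0,0,0,0.006,0,0.35],
  [0,0,0,0,0.006,0,0.35],
  [0,0,0,0,0.006,0,0.35],
  [0,0,0,0,0.006,0,0.35],
  [0,0,0,0,0.006,0,0.35],
  [0,0,0,0,0,0,0.35],
])

```text
t: 14.05
eef_pos: [0.6577, 0.0076, 0.0315]
ee_rot: [-3.141, -0.002, -1.554]
force: [-0.2, -1.2, 0.5]
width: 0.031
```

```bash
python3 meas.py 11; python3 look.py 11
```

```text
stand ((659.5420532226562, 115.92289733886719), (101.67762756347656, 84.64356231689453), 0.7866960167884827)
[[608.0999755859375, 157.5], [609.2999877929688, 72.9000015258789], [711.0, 74.30000305175781], [709.7999877929688, 158.89999389648438]]
in stop frame [-48.3 -62.4] [[-99.2, -20.1], [-99.2, -104.7], [2.5, -104.7], [2.5, -20.1]]
14.1 [0.6577 0.0076 0.0315] [-3.1410e+00 -2.2000e-03 -1.5545e+00] [ 0.309  0.516 -0.258  0.003 -0.797 -0.295] [ 0.  -0.4  0.6] 0.030799827250326043
```

View pics/scene11.png

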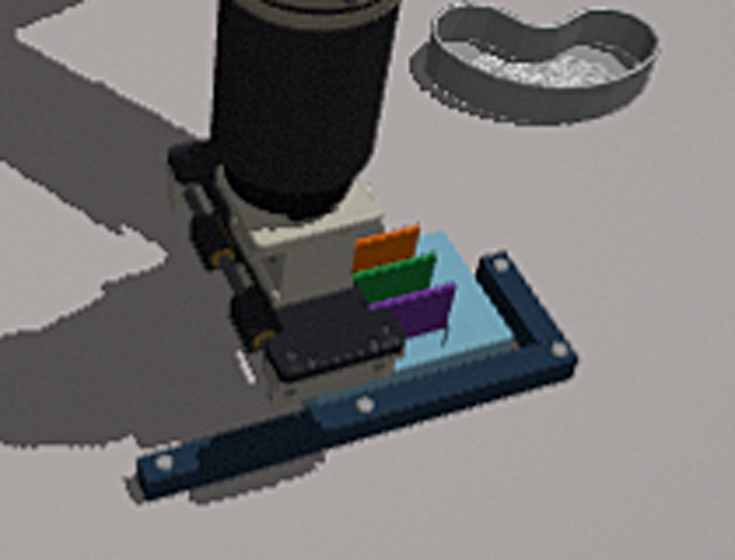

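The stand is flush along the long rail, with about 20 mm left to the short rail.

play_rows([
  [0,0,0,0,0.005,0,0.35],
  [0,0,0,0,0.005,0,0.35],
  [0,0,0,0,0.004,0,0.35],
  [0,0,0,0,0.003,0,0.35],
  [0,0,0,0,0.002,0,0.35],
  [0,0,0,0,0,0,0.35],
])

```text
t: 14.9
eef_pos: [0.6575, 0.0267, 0.0315]
ee_rot: [-3.142, -0.003, -1.555]
force: [-0.3, -3.9, -0.1]
width: 0.0308
```

play_rows([
  [0,0,0,0,0.003,0,0.35],
  [0,0,0,0,0.003,0,0.35],
])

```text
t: 15.15
eef_pos: [0.6569, 0.0273, 0.0316]
ee_rot: [3.139, -0.009, -1.556]
force: [4.5, -19.9, -1.0]
width: 0.0311
```

```bash
python3 meas.py 12; python3 look.py 12
```

```text
stand ((658.6868896484375, 137.14266967773438), (84.11688995361328, 100.96671295166016), 89.94329833984375)
[[608.2000122070312, 95.0999984741211], [709.0999755859375, 95.0], [709.2000122070312, 179.1999969482422], [608.2000122070312, 179.3000030517578]]
in stop frame [-48.9 -41.2] [[-100.0, -82.5], [1.0, -84.0], [2.2, 0.1], [-98.7, 1.6]]
15.2 [0.6569 0.0272 0.0316] [ 3.1388 -0.0094 -1.5564] [ 0.342  0.517 -0.258  0.011 -0.801 -0.335] [  3.1 -18.4  -0.2] 0.030482832660133508
```

The stand has met the short rail with about 20 N. I'll back off and check.

play_rows([
  [0,0,0,0,-0.01,0,0.35],
  [0,0,0,0,-0.02,0,0.35],
  [0,0,0,0,-0.03,0,0.35],
  [0,0,0,0,-0.04,0.02,0.35],
  [0,0,0,0,-0.05,0.03,0.35],
  [0,0,0,0,-0.05,0.04,0.35],
  [0,0,0.15,0,-0.02,0.04,0.7],
  [0,0,0.15,-0.03,0,0,0.7],
  [0,0,0.15,-0.03,0,0,0.7],
  [0,0,0.15,-0.03,0.03,0,0.7],
  [0,0,0.15,-0.03,0.04,0,0.7],
  [0,0,0.15,-0.03,0.04,0,0.7],
])

```text
t: 16.75
eef_pos: [0.5033, -0.0912, 0.1629]
ee_rot: [-3.138, -0.008, -0.633]
force: [1.1, 1.0, 2.0]
width: 0.0613
```

play_rows([
  [0,0,0.15,-0.01,0.05,0,0.7],
  [0,0,0.15,0,0.05,0,0.7],
  [0,0,0.15,0,0.04,0,0.7],
  [0,0,0.1,0,0.02,0,0.7],
  [0,0,0,0,0,0,0.7],
  [0,0,0,0,0,0,0.7],
])

```text
t: 17.5
eef_pos: [0.4904, 0.0747, 0.1649]
ee_rot: [-3.13, -0.011, -0.062]
force: [0.2, 0.5, 0.7]
width: 0.0612
```

```bash
python3 meas.py 13; python3 look.py 13
```

```text
stand ((658.9380493164062, 108.05227661132812), (100.29252624511719, 139.5066680908203), 0.5510245561599731)
[[608.0999755859375, 177.3000030517578], [609.5, 37.79999923706055], [709.7999877929688, 38.79999923706055], [708.4000244140625, 178.3000030517578]]
in stop frame [-49.1 -70.3] [[-98.9, -0.3], [-99.5, -139.8], [0.8, -140.2], [1.4, -0.7]]
17.55 [0.4905 0.0745 0.1649] [-3.1304 -0.011  -0.0623] [ 0.545  0.119 -0.486 -0.004 -0.95   0.965] [-0.1  0.2  0.3] 0.06108502226190851
```

View pics/scene13.png

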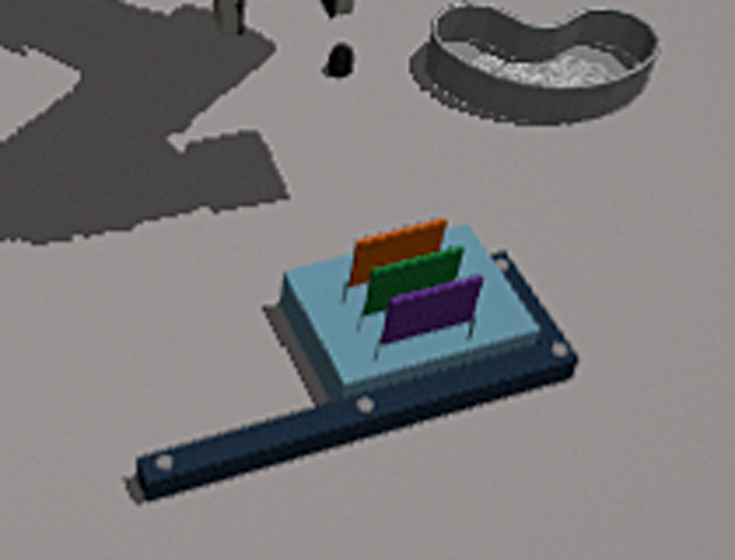

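View pics/w13.png

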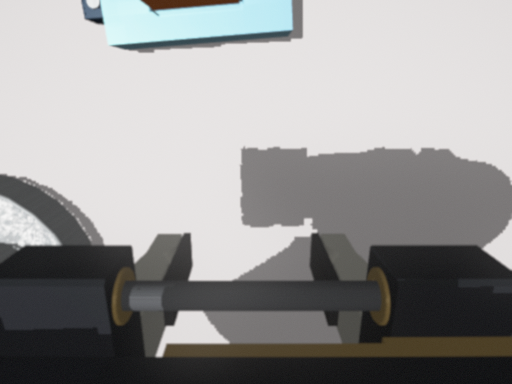

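The stand is home in the scene view, at stop frame (-49, -70), and all squares are standing. I'll give the front one gentle press to make sure the back is fully seated.

play_rows([
  [-0.005,0.005,0.04,0.02,0.015,0,0.7],
  [-0.005,0.005,0.03,0.03,0.015,0,0.7],
  [0,0,0.006,0.02,0,-0.03,0.7],
  [0,0,0,0,0,-0.04,0.7],
  [0,0,0,0,0,-0.035,0.7],
  [0,0,0,0,0,-0.02,0.7],
  [0,0,0,0,0,-0.005,0.7],
  [0,0,0,0,0,0,0.7],
])

```text
t: 18.6
eef_pos: [0.5642, 0.0981, 0.0319]
ee_rot: [-3.14, -0.003, 0.001]
force: [0.3, 0.1, 0.2]
width: 0.0616
```

```bash
python3 look.py 14
```

```text
18.6 [0.5642 0.0981 0.0319] [-3.14e+00 -3.00e-03  8.00e-04] [ 0.514  0.406 -0.459  0.    -0.703  1.058] [0.3 0.1 0.2] 0.06159380341027352
```

View pics/w14.png

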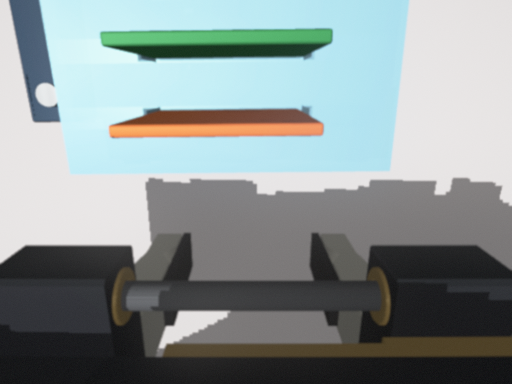

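The wrist view shows the stand's left end touching the short rail at about (58,90).

play_rows([
  [0,0,0.006,0.008,0.004,0,0.7],
  [0,0,0.006,0.008,0.003,0,0.7],
  [0,0,0,0.006,0,0,0.7],
  [0,0,0,0.004,0,0,0.7],
  [0,0,0,0.003,0,0,0.7],
  [0,0,0,0.002,0,0,0.7],
])

```text
t: 19.4
eef_pos: [0.5984, 0.1065, 0.035]
ee_rot: [-3.138, -0.006, 0.014]
force: [-7.7, 2.3, 6.2]
width: 0.0616
```

play_rows([
  [0,0,0,0.002,0,0,0.7],
  [0,0,0,0.003,0,0,0.7],
])

```text
t: 19.65
eef_pos: [0.5994, 0.1058, 0.0344]
ee_rot: [-3.139, 0.001, 0.013]
force: [-8.7, 2.5, 6.6]
width: 0.0615
```

play_rows([
  [0,0,0,-0.01,0,0,0.7],
  [0,0,0,-0.015,0,0,0.7],
  [0,0,0,-0.02,0,0,0.7],
  [0,0,0,-0.02,0,0.02,0.7],
  [0,0,0,-0.02,0,0.04,0.7],
  [0,0,0,-0.02,0,0.05,0.7],
  [0,0,0,0,0,0.05,0.7],
  [0,0,0,0,0,0.03,0.7],
  [0,0,0,0,0,0,0.7],
  [0,0,0,0,0,0,0.7],
])

```text
t: 20.9
eef_pos: [0.4825, 0.1034, 0.2284]
ee_rot: [-3.139, 0.0, 0.014]
force: [-0.2, -0.3, 0.2]
width: 0.0613
```

```bash
python3 meas.py 15; python3 look.py 15;python3 - <<'E'
from h import *
p,d=grab_frame("scene");cv2.imwrite("pics/scenefull.png",p)
E
```

```text
stand ((659.90087890625, 107.83688354492188), (100.5339584350586, 139.55252075195312), 0.6473020315170288)
[[608.7999877929688, 177.0], [610.4000244140625, 37.5], [711.0, 38.599998474121094], [709.4000244140625, 178.1999969482422]]
in stop frame [-48.1 -70.5] [[-98.2, -0.6], [-98.5, -140.1], [2.0, -140.4], [2.4, -0.9]]
20.95 [0.4826 0.1034 0.2284] [-3.1388e+00  2.0000e-04  1.3500e-02] [ 0.608  0.063 -0.39  -0.003 -1.115  0.977] [-0.3 -0.5 -0.7] 0.060973304614734575
```

View pics/scene15.png

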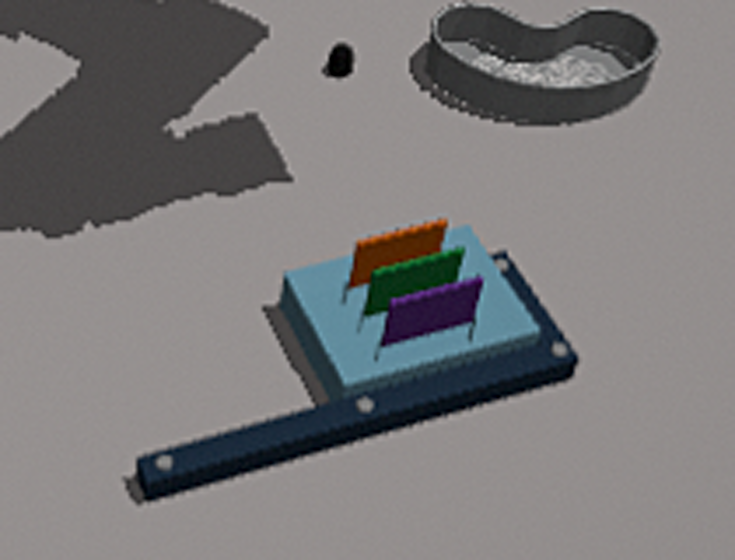

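View pics/scenefull.png

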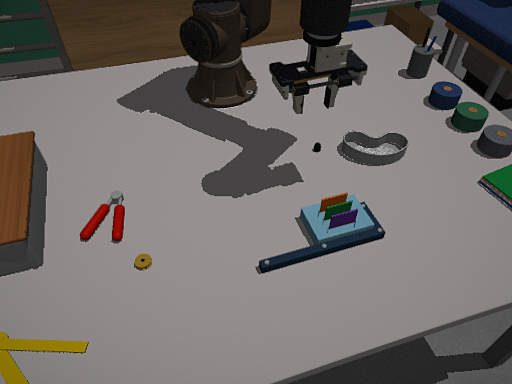

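View pics/w15.png

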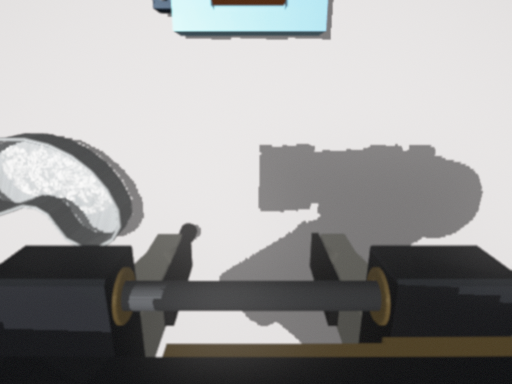

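The y drag during that front press was about 2.5 N and may have shifted the left end by a fraction of a millimetre. There is plenty of time, so I'll finish with a light diagonal press (+y, slightly +x) on the right end to seat both faces.

play_rows([
  [0,0,-0.14,0,-0.03,0,0.5],
  [0,0,-0.15,0,-0.04,0,0.35],
  [0,0,-0.15,0.01,-0.04,0,0.35],
  [0,0,-0.15,0.03,-0.01,0,0.35],
  [0,0,-0.15,0.03,0,0,0.35],
  [0,0,-0.15,0.03,0,0,0.35],
  [0,0,-0.15,0.03,0,0,0.35],
  [0,0,-0.15,0.03,0,-0.02,0.35],
  [0,0,-0.15,0.01,0,-0.03,0.35],
  [0,0,-0.15,0,0,-0.03,0.35],
  [0,0,-0.08,0,0,0,0.35],
  [0,0,0,0,0,0,0.35],
])

```text
t: 22.55
eef_pos: [0.6529, -0.0231, 0.1278]
ee_rot: [3.121, 0.005, -1.61]
force: [-0.8, 0.7, 0.5]
width: 0.031
```

play_rows([
  [-0.003,-0.01,0.025,0.002,0,-0.02,0.35],
  [-0.002,-0.008,0.02,0.001,0,-0.03,0.35],
  [0,0,0.006,0,0,-0.025,0.35],
  [0,0,0,0,0,-0.015,0.35],
  [0,0,0,0,0.005,-0.004,0.35],
  [0,0,0,0,0.01,0,0.35],
  [0,0,0,0,0.01,0,0.35],
  [0,0,0,0,0.005,0,0.35],
  [0,0,0,0,0,0,0.35],
])

```text
t: 23.68
eef_pos: [0.6578, 0.01, 0.033]
ee_rot: [-3.14, 0.001, -1.546]
force: [0.2, 0.0, 0.2]
width: 0.0308
```

play_rows([
  [0,0,-0.005,0,0.005,0,0.35],
  [0,0,-0.005,0,0.005,0,0.35],
  [0,0,0,0,0.003,0,0.35],
  [0,0,0,0.001,0.002,0,0.35],
  [0,0,0,0.001,0.002,0,0.35],
])

```text
t: 24.3
eef_pos: [0.6596, 0.0271, 0.0335]
ee_rot: [-3.141, -0.0, -1.557]
force: [-1.3, -9.4, 2.5]
width: 0.0306
```

play_rows([
  [0,0,0,0.001,0.0015,0,0.35],
])

```text
t: 24.42
eef_pos: [0.6596, 0.0271, 0.0335]
ee_rot: [3.14, -0.002, -1.557]
force: [-1.6, -8.8, 3.8]
width: 0.031
```

play_rows([
  [0,0,0,0,-0.01,0,0.35],
  [0,0,0,0,-0.02,0,0.35],
  [0,0,0,0,-0.03,0,0.35],
  [0,0,0,0,-0.04,0.02,0.35],
  [0,0,0,0,-0.05,0.04,0.35],
  [0,0,0,0,-0.05,0.05,0.35],
  [0,0,0,0,-0.02,0.05,0.35],
  [0,0,0,0,0,0.02,0.35],
  [0,0,0,0,0,0,0.35],
  [0,0,0,0,0,0,0.35],
])

```text
t: 25.68
eef_pos: [0.656, -0.2015, 0.2094]
ee_rot: [3.139, -0.002, -1.562]
force: [-0.8, -0.4, -0.5]
width: 0.0304
```

```bash
python3 meas.py 16; python3 look.py 16;python3 - <<'E'
from h import *
p,d=grab_frame("top");cv2.imwrite("pics/top16.png",cv2.resize(p[100:260,80:400],None,fx=2.5,fy=2.5,interpolation=cv2.INTER_CUBIC))
E
```

```text
stand ((659.9575805664062, 107.80778503417969), (100.79085540771484, 140.211181640625), 1.0277140140533447)
[[608.2999877929688, 177.0], [610.7999877929688, 36.79999923706055], [711.5999755859375, 38.599998474121094], [709.0999755859375, 178.8000030517578]]
in stop frame [-48.  -70.5] [[-98.7, -0.6], [-98.2, -140.8], [2.6, -140.4], [2.1, -0.2]]
25.725 [ 0.656  -0.2014  0.2093] [ 3.1391e+00 -1.6000e-03 -1.5620e+00] [-1.400e-02  3.950e-01  1.000e-03  2.000e-03 -1.179e+00  2.200e-02] [-0.2 -0.4  1.1] 0.030830481086279674
```

View pics/scene16.png

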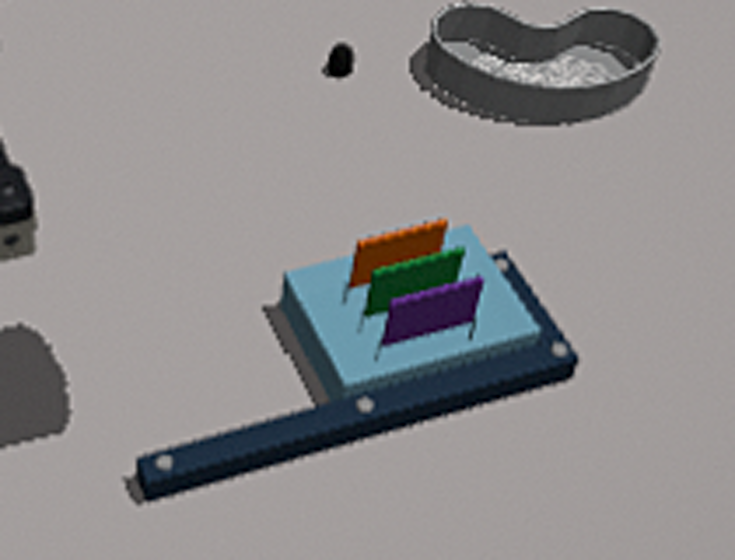

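View pics/top16.png

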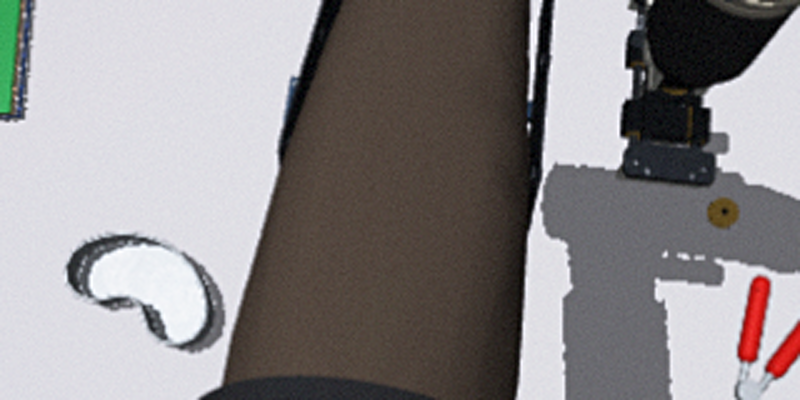

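The stand is seated against both rails, the squares are upright, the bystanders haven't moved and the arm is clear. The arm hides the stand in the top view. I'm handing the job in.

```bash
python3 -c "
from station import *
print(job_done())"
```

```text
the job is handed in; nothing more can be done
None
```

The stand is home in the corner stop. I pushed its front side to turn it and bring the back flush to the long rail, then pushed its right end along the rail to the short rail. After that I gave each side one light final press, about 9 N each, and moved the arm clear. The highest push force I read was about 20 N. The job was handed in at about 26 s.

**Last checks, from the scene camera:**
- **Position:** the stand reads (-48.0, -70.5) mm in the stop frame against a home of (-50, -70). The 2 mm in x is within the calibration error. On the last end press the stand resisted and the fingers stopped where they had on the earlier one, within 0.2 mm.
- **Alignment:** the two yaw readings are within about 0.005 rad.
- **Other objects:** all three squares are upright. The dish, cap, pulley and exerciser look unmoved by eye.

**Not confirmed:** the arm hid the stand in the last top view, so the final position rests on the scene camera and the contact forces. I also did not measure the sub-millimetre gaps at the rails.

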